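Finish the valve manifold: blank off stations and set the air elbow

ROBOT

A 6-joint arm with a two-finger parallel gripper is mounted at the origin on the work surface. World frame = base frame: x ahead of the robot, y to its left, z up, the work surface at z = 0. Lengths are in mm, angles in rad, forces in N, time in s.
With the tool pointing down it reaches from about 275 to 825 mm from the base axis. Payload 4.9 kg.
Tool frame: the origin (TCP) lies at the very end of the fingers, on their centre line; the grasp point (between the pads) lies 19 mm behind it; z points along the fingers, y is the direction in which the jaws open and shut (so a half turn about z gives the same grasp; the last joint's range is limited). The gripper opens to 85 mm and grips with 20 to 120 N. Pads are 22 mm wide; open, the fingers measure 114 mm over their backs; the gripper's body (76 mm by 85 mm) begins 54 mm behind the grasp point. The pads swing forward as they close: fully open they stand 13 mm farther back than shut.
Start: joints at [1.113, 0.326, -0.193, 1.052, 0, 1.437], TCP at [174.989, 521.438, 231.281] pointing down, gripper open.
Joint ranges: [-2.65, 2.65], [-0.97, 1.79], [-1.3, 1.35], [-1.93, 2.1], [-1.47, 1.37], [-3.14, 3.14]. Speed limits (rad/s): [2.57, 2.57, 3.14, 3.14, 3.14, 3.14].

INTERFACE

Orientations are given as [roll, pitch, yaw] about the fixed x, y, z axes, in that order (R = Rz(yaw) Ry(pitch) Rx(roll)).
In Python, from bench import bot, solve_ik, imaging gives the robot as it stands. Calls block until the motion is done:
- bot.move_ptp(position, orientation): joint-space move of the TCP to a pose.
- bot.movel(position, rot=None, max_speed=150, threshold=None): straight line of the TCP; rot=None keeps the orientation; max_speed is the mean speed in mm/s. With threshold (N) it stops when the force on the tool has changed by that much, and returns True; else False.
- bot.move_j(angles): joint-space move.
- bot.grip(opening, effort=None): opening from 0.0 (shut) to 1.0 (fully open); effort is the grip in N (None keeps the last); returns when the fingers have stopped.
- bot.dwell(seconds).
- solve_ik(position, orientation): joint angles nearest the present ones, or None.
- bot.get_state(): the state.
- imaging.capture(name): name is "scene" or "side" or "wrist"; returns the picture (384x512x3 uint8, blue, green, red); there is no depth.
- imaging.camera_model(name): a dict with "K" (3x3 intrinsics, pixels), "position" and "rotation" of the camera in the world. Camera axes: x right, y up, looking along -z (the intrinsics and any distortion apply to the point x, -y, -z); pixel columns grow to the right and rows downward; lengths in mm; the calibration is good to about 2 mm. A picture is of the moment at which its call begins: read the wrist's pose just before it. camera_model takes no time and is no camera call; for the wrist camera it gives the pose at the moment of the call.
A pose or a line that the arm cannot do raises bot.IKError and nothing moves.
- bot.sign_off(): hands the job in, once; it reports no verdict.
The state is a dict: "t": time; "qpos": joint angles; "joint_velocities": joint speeds; "effort": joint torques, N m; "tcp_pos": TCP position; "orientation": TCP orientation; "contact_force": force on the tool from outside, world axes, zero at the start; "wrist_torque": the same for the moment, N m; "opening": opening from 0.0 (shut) to 1.0 (fully open).
Only numpy, scipy, OpenCV 4.12 (cv2) and the standard library are available. Lean on these libraries where they do the work, as an engineer would, in place of code of your own. Each camera call takes 0.05 s, during which the arm holds its last target.

TASK

Get the air manifold ready: throw the red dust covers into the yellow bin and fit every steel blanking plate from the bench into a station of its own (any station will do, the others stay open) and press it firmly down until it sits level and flush with the rims. Screw the brass elbow further down, clockwise, until its outlet points at the red mark, and stop there: do not turn it on past the mark. Leave the two bottles and the glass standing where they are.

Things in the scene. Friction and masses are not known exactly. Their poses are not given: they have to be found in the camera images.
- manifold: Aluminium valve manifold fixed on the bench, 342 mm long (own y), 80 mm wide, 116 at the end block (own x, away from the robot). Origin: centre of its underside. From +y to -y: a black and blue valve (top 83 mm up), four stations 52 mm apart, the end block (top 43 mm up) with the stub and the brass elbow.
- mark: Painted witness mark on the top of the end block: a red line 4 mm wide on a white patch, running radially out from 39 to 58 mm from the stub's axis. Origin on the stub's axis on the end block's top; its x axis points along the red line.
- mark_line (a point): Point near the inner end of the red line, 42 mm out from the stub's axis: straight below the middle of the outlet's end when the outlet points at the mark.
- elbow_top (a point): Top centre of the brass elbow, on the stub's axis, about 89 mm up. Top of a forged block with flat sides to grip: 26 mm wide across the outlet, 28 along it, 26 tall. Already started on the stub. Clockwise from above screws it down (1.8 mm a turn); stiff (0.3 N m), stays where left. 3.3 to 5 rad clockwise to the mark at the start; the other way it hits a stop first.
- elbow_outlet (a point): Centre of the outlet's end face: 42 mm out from the stub's axis, 13 mm below elbow_top. The outlet is a level round tube, 20 mm across (24 mm collar at the end); the outlet's direction is from elbow_top to this point, seen from above.
- bin: Yellow open scrap bin, fixed on the bench, 130 (x) by 150 (y) mm, 70 mm high, walls 4 mm. Origin: centre of its underside.
- station0 (a point): Station 0, counted from the valve: where the middle of a plate's underside lies when fully home, 37 mm up. A pocket 70 (manifold x) by 48 mm (y) between rims 43 mm up. In it a black rubber pad stands 4 mm too high, so a plate laid on it stays 4 mm proud until pressed straight down with 10 to 15 N; the pad is a tight fit and stays down.
- station1 (a point): Station 1, counted from the valve: where the middle of a plate's underside lies when fully home, 37 mm up. A pocket 70 (manifold x) by 48 mm (y) between rims 43 mm up. In it a black rubber pad stands 4 mm too high, so a plate laid on it stays 4 mm proud until pressed straight down with 10 to 15 N; the pad is a tight fit and stays down.
- station2 (a point): Station 2, counted from the valve: where the middle of a plate's underside lies when fully home, 37 mm up. A pocket 70 (manifold x) by 48 mm (y) between rims 43 mm up. In it a black rubber pad stands 4 mm too high, so a plate laid on it stays 4 mm proud until pressed straight down with 10 to 15 N; the pad is a tight fit and stays down.
- station3 (a point): Station 3, counted from the valve: where the middle of a plate's underside lies when fully home, 37 mm up. A pocket 70 (manifold x) by 48 mm (y) between rims 43 mm up. In it a black rubber pad stands 4 mm too high, so a plate laid on it stays 4 mm proud until pressed straight down with 10 to 15 N; the pad is a tight fit and stays down.
- blank0: Steel blanking plate, loose, 64 mm (own x) by 43 mm (own y), 6 mm thick, 80 g, with a rib standing on its middle to hold it by: 12 mm thick (own x), 34 mm long (own y), its top 22 mm above the plate's underside. Origin: centre of the underside, z up. Home, its top is flush with the rims. Any plate fits any station, either way round. May be absent.
- blank1: Steel blanking plate, loose, 64 mm (own x) by 43 mm (own y), 6 mm thick, 80 g, with a rib standing on its middle to hold it by: 12 mm thick (own x), 34 mm long (own y), its top 22 mm above the plate's underside. Origin: centre of the underside, z up. Home, its top is flush with the rims. Any plate fits any station, either way round. May be absent.
- blank2: Steel blanking plate, loose, 64 mm (own x) by 43 mm (own y), 6 mm thick, 80 g, with a rib standing on its middle to hold it by: 12 mm thick (own x), 34 mm long (own y), its top 22 mm above the plate's underside. Origin: centre of the underside, z up. Home, its top is flush with the rims. Any plate fits any station, either way round. May be absent.
- blank3: Steel blanking plate, loose, 64 mm (own x) by 43 mm (own y), 6 mm thick, 80 g, with a rib standing on its middle to hold it by: 12 mm thick (own x), 34 mm long (own y), its top 22 mm above the plate's underside. Origin: centre of the underside, z up. Home, its top is flush with the rims. Any plate fits any station, either way round. May be absent.
- dust0: Red plastic dust cover, loose, 63 mm (own x) by 42 mm (own y), 4 mm thick, 30 g, with a round knob 16 mm in diameter on its middle, the knob's top 22 mm above the cover's underside. Origin: centre of the underside, z up. Starts laid in a station on the raised pad (underside 41 mm above the bench). May be absent.
- dust1: Red plastic dust cover, loose, 63 mm (own x) by 42 mm (own y), 4 mm thick, 30 g, with a round knob 16 mm in diameter on its middle, the knob's top 22 mm above the cover's underside. Origin: centre of the underside, z up. Starts laid in a station on the raised pad (underside 41 mm above the bench). May be absent.
- dust2: Red plastic dust cover, loose, 63 mm (own x) by 42 mm (own y), 4 mm thick, 30 g, with a round knob 16 mm in diameter on its middle, the knob's top 22 mm above the cover's underside. Origin: centre of the underside, z up. Starts laid in a station on the raised pad (underside 41 mm above the bench). May be absent.
- dust3: Red plastic dust cover, loose, 63 mm (own x) by 42 mm (own y), 4 mm thick, 30 g, with a round knob 16 mm in diameter on its middle, the knob's top 22 mm above the cover's underside. Origin: centre of the underside, z up. Starts laid in a station on the raised pad (underside 41 mm above the bench). May be absent.
- glue: Bystander: white glue bottle with a red nozzle, 44 mm across, 135 mm tall.
- solvent: Bystander: big white bottle with a black cap, 80 mm across, 195 mm tall.
- tumbler: Bystander: drinking glass, 68 mm across, 90 mm tall.
- spool: Bystander: small blue and white spool of sealing tape, 51 mm across, 14 mm high, among the plates.
- reel: Bystander: film reel lying flat, 128 mm across, 12 mm high, fixed.
Things that resemble listed ones, but are neither listed nor needed, are in the scene too. There is more than one size of the bin; the one meant has the size given above.

How it is judged (in metres and radians):
At the end, for the whole second after the job is handed in: Every blanking plate lies in a station: centred within 5 mm, its underside within 1.8 mm of fully home and tilted less than 0.05 rad; every red dust cover lies in the bin; the elbow's outlet end is within 6.5 mm (about 9 degrees) of the red mark, seen from above (((horizontal distance between blank0 and station0 below 0.005 m and z of blank0 in the frame of station0 between -0.003 and 0.0018 m and angle between blank0's own z axis and vertical below 0.05 rad) or (horizontal distance between blank0 and station1 below 0.005 m and z of blank0 in the frame of station1 between -0.003 and 0.0018 m and angle between blank0's own z axis and vertical below 0.05 rad) or (horizontal distance between blank0 and station2 below 0.005 m and z of blank0 in the frame of station2 between -0.003 and 0.0018 m and angle between blank0's own z axis and vertical below 0.05 rad) or (horizontal distance between blank0 and station3 below 0.005 m and z of blank0 in the frame of station3 between -0.003 and 0.0018 m and angle between blank0's own z axis and vertical below 0.05 rad)) and ((horizontal distance between blank1 and station0 below 0.005 m and z of blank1 in the frame of station0 between -0.003 and 0.0018 m and angle between blank1's own z axis and vertical below 0.05 rad) or (horizontal distance between blank1 and station1 below 0.005 m and z of blank1 in the frame of station1 between -0.003 and 0.0018 m and angle between blank1's own z axis and vertical below 0.05 rad) or (horizontal distance between blank1 and station2 below 0.005 m and z of blank1 in the frame of station2 between -0.003 and 0.0018 m and angle between blank1's own z axis and vertical below 0.05 rad) or (horizontal distance between blank1 and station3 below 0.005 m and z of blank1 in the frame of station3 between -0.003 and 0.0018 m and angle between blank1's own z axis and vertical below 0.05 rad)) and ((horizontal distance between blank2 and station0 below 0.005 m and z of blank2 in the frame of station0 between -0.003 and 0.0018 m and angle between blank2's own z axis and vertical below 0.05 rad) or (horizontal distance between blank2 and station1 below 0.005 m and z of blank2 in the frame of station1 between -0.003 and 0.0018 m and angle between blank2's own z axis and vertical below 0.05 rad) or (horizontal distance between blank2 and station2 below 0.005 m and z of blank2 in the frame of station2 between -0.003 and 0.0018 m and angle between blank2's own z axis and vertical below 0.05 rad) or (horizontal distance between blank2 and station3 below 0.005 m and z of blank2 in the frame of station3 between -0.003 and 0.0018 m and angle between blank2's own z axis and vertical below 0.05 rad)) and ((horizontal distance between blank3 and station0 below 0.005 m and z of blank3 in the frame of station0 between -0.003 and 0.0018 m and angle between blank3's own z axis and vertical below 0.05 rad) or (horizontal distance between blank3 and station1 below 0.005 m and z of blank3 in the frame of station1 between -0.003 and 0.0018 m and angle between blank3's own z axis and vertical below 0.05 rad) or (horizontal distance between blank3 and station2 below 0.005 m and z of blank3 in the frame of station2 between -0.003 and 0.0018 m and angle between blank3's own z axis and vertical below 0.05 rad) or (horizontal distance between blank3 and station3 below 0.005 m and z of blank3 in the frame of station3 between -0.003 and 0.0018 m and angle between blank3's own z axis and vertical below 0.05 rad)) and x of dust0 in the frame of bin between -0.065 and 0.065 m and y of dust0 in the frame of bin between -0.075 and 0.075 m and z of dust0 in the frame of bin between -0.002 and 0.065 m and linear speed of each of dust0, dust1, dust2, dust3 below 0.02 m/s and x of dust1 in the frame of bin between -0.065 and 0.065 m and y of dust1 in the frame of bin between -0.075 and 0.075 m and z of dust1 in the frame of bin between -0.002 and 0.065 m and x of dust2 in the frame of bin between -0.065 and 0.065 m and y of dust2 in the frame of bin between -0.075 and 0.075 m and z of dust2 in the frame of bin between -0.002 and 0.065 m and x of dust3 in the frame of bin between -0.065 and 0.065 m and y of dust3 in the frame of bin between -0.075 and 0.075 m and z of dust3 in the frame of bin between -0.002 and 0.065 m and horizontal distance between elbow_outlet and mark_line below 0.0065 m); the robot touches nothing.
It fails at once if the elbow is turned on past the mark by more than 19 degrees (y of elbow_outlet in the frame of mark below -0.014 m and x of elbow_outlet in the frame of mark above 0.025 m).
It fails at once if a bottle or the glass is knocked over or shoved more than 5 cm (distance of any of glue, solvent, tumbler from where it was at the start of the episode above 0.05 m or angle between any of glue, solvent, tumbler's own z axis and vertical above 0.6 rad).
Of blank0, blank1, blank2, blank3 only 3 to 4 are there at a start; the rules pass over those that are not, and their reading is None.
Of dust0, dust1, dust2, dust3 only 2 to 4 are there at a start; the rules pass over those that are not, and their reading is None.
At some moment in a run one of blank0, blank1, blank2, blank3 may be knocked a few centimetres aside while the robot is not near it.
Once in a run the grip may slacken for a moment while it holds something.
It also fails if it takes over 210 s, if anything falls off the work surface, if the arm or the gripper's body presses on something with over 40 N, if the wrist force passes 120 N, or if a joint passes its speed limit or range.

## Working session

There is one attempt and no reset: what is moved stays moved. The work goes in short steps, each a Python script; the robot and the scene stay as the last script left them, time stands still between calls to the robot, and variables do not carry over. Pictures are saved under pics/ and viewed, and the job is handed in when it is done.

```bash
ls -la; mkdir -p pics; python3 - <<'E'
from bench import bot, solve_ik, imaging
import cv2
s=bot.get_state(); print(s)
for n in ("scene","side","wrist"):
    m=imaging.camera_model(n); print(n,m)
    cv2.imwrite(f"pics/a_{n}.png",imaging.capture(n))
E
```

```text
total 12
drwxr-xr-x  3 agent agent 4096 Dec  5 23:53 .
drwxr-xr-x 23 root  root  4096 Dec  5 23:53 ..
drwxr-xr-x  2 agent agent 4096 Dec  5 23:53 pics
{'t': 0.0, 'qpos': array([ 1.11276380e+00,  3.26945994e-01, -1.93591154e-01,  1.05196824e+00,
       -3.24041399e-05,  1.43660265e+00]), 'joint_velocities': array([-3.10951116e-05,  2.03584408e-04,  1.86558935e-06, -1.42689128e-03,
        1.28647902e-03, -4.09379794e-04]), 'effort': array([ 8.89755011e-04, -4.43398368e+01,  2.62443084e+01,  1.53877161e-02,
       -1.40155721e-04,  1.44088240e-06]), 'tcp_pos': array([174.753728  , 520.89370201, 230.49790475]), 'orientation': array([-3.13989462e+00, -1.96545005e-04,  2.81775366e+00]), 'contact_force': array([0.55154712, 0.28185471, 0.0714662 ]), 'wrist_torque': array([0.02430611, 0.0002091 , 0.02588212]), 'opening': 0.9991670171526573}
scene {'K': array([[426.87446604,   0.        , 260.93372233],
       [  0.        , 426.87446604, 191.19672479],
       [  0.        ,   0.        ,   1.        ]]), 'position': array([ 914.03406653,  478.28863734, 1115.61905396]), 'rotation': array([0.57593132, 0.00731643, 2.35319544])}
side {'K': array([[387.60221872,   0.        , 254.15562308],
       [  0.        , 387.60221872, 198.94858212],
       [  0.        ,   0.        ,   1.        ]]), 'position': array([-184.48370118, -627.54172125,  664.68971704]), 'rotation': array([ 1.00556783, -0.00755538, -0.79971034])}
wrist {'K': array([[288.07936111,   0.        , 252.82884596],
       [  0.        , 288.07936111, 191.79657888],
       [  0.        ,   0.        ,   1.        ]]), 'position': array([110.22784947, 542.65352077, 372.6066664 ]), 'rotation': array([-0.2712039 ,  0.00216522,  1.24591008])}
```

View pics/a_scene.png

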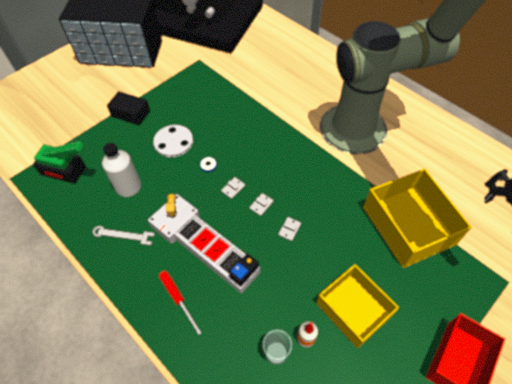

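View pics/a_side.png

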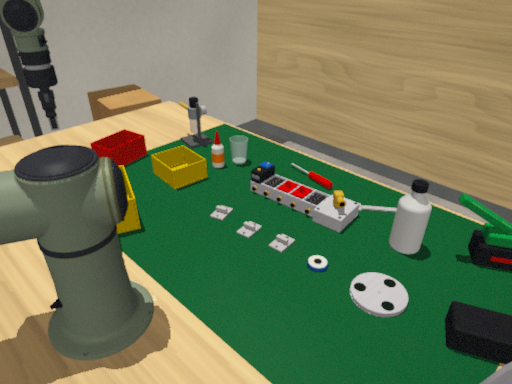

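View pics/a_wrist.png

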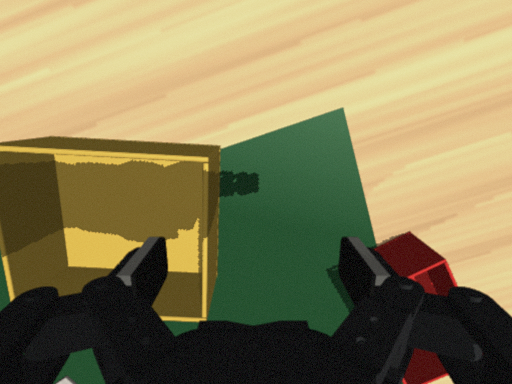

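Scene view: three ribbed plates at (233,187), (261,204) and (290,229). The manifold has the elbow at (172,207), red covers at (200,238) and (216,247), and the valve at (240,268). Bin candidates are the small yellow (357,303), the big yellow (415,215) and the red (465,350). Things that could be mistaken: spool (208,164), reel (173,140), the red screwdriver (172,287).

```bash
cat > h.py <<'E'
import numpy as np, cv2
from scipy.spatial.transform import Rotation as R
from bench import bot, solve_ik, imaging
def ray(px,m):
    d=np.array([(px[0]-m['K'][0,2])/m['K'][0,0], -(px[1]-m['K'][1,2])/m['K'][1,1], -1.])
    return np.array(m['position']), R.from_euler('xyz',m['rotation']).as_matrix()@d
def onz(px,m,z):
    o,d=ray(px,m); return o+d*(z-o[2])/d[2]
def proj(P,m):
    c=R.from_euler('xyz',m['rotation']).as_matrix().T@(np.array(P,float)-m['position'])
    return np.array([m['K'][0,0]*c[0]/-c[2]+m['K'][0,2], m['K'][1,1]*-c[1]/-c[2]+m['K'][1,2]])
def tri(p1,m1,p2,m2):
    o1,d1=ray(p1,m1);o2,d2=ray(p2,m2)
    A=np.stack([d1,-d2],1); t=np.linalg.lstsq(A,o2-o1,rcond=None)[0]
    a=o1+d1*t[0]; b=o2+d2*t[1]; return (a+b)/2, np.linalg.norm(a-b)
def crop(im,x0,y0,x1,y1,k,fn):
    cv2.imwrite(fn,cv2.resize(im[y0:y1,x0:x1],None,fx=k,fy=k,interpolation=cv2.INTER_CUBIC))
E
python3 - <<'E'
from h import *
im=cv2.imread('pics/a_scene.png'); si=cv2.imread('pics/a_side.png')
crop(im,140,170,310,300,4,'pics/b1.png')
crop(si,200,150,370,270,4,'pics/b2.png')
m=imaging.camera_model('scene'); ms=imaging.camera_model('side')
print('base', proj([0,0,0],m), proj([0,0,0],ms))
hsv=cv2.cvtColor(im,cv2.COLOR_BGR2HSV)
def blobs(hsv,lo,hi,amin,m,z):
    k=cv2.inRange(hsv,lo,hi)
    n,l,st,c=cv2.connectedComponentsWithStats(k)
    for i in range(1,n):
        if st[i,4]>amin: print(c[i].round(1),st[i],onz(c[i],m,z).round())
print('yellow');blobs(hsv,(20,120,90),(35,255,255),60,m,50)
print('red');blobs(hsv,(0,170,120),(6,255,255),20,m,43)
# white plates on bench
print('white');blobs(hsv,(0,0,150),(180,60,255),20,m,6)
hs=cv2.cvtColor(si,cv2.COLOR_BGR2HSV)
print('side white');blobs(hs,(0,0,150),(180,60,255),20,ms,6)
print('side yel');blobs(hs,(20,120,90),(35,255,255),30,ms,50)
print('side red');blobs(hs,(0,170,120),(6,255,255),20,ms,43)
E
```

```text
base [351.89118345 127.2943631 ] [102.73786394 316.81006672]
yellow
[100.8  77. ] [ 85  66  38  25 172] [ 486. -775.   50.]
[ 34.1 113.1] [   0   77   83   73 1323] [ 745. -787.   50.]
[415.2 136.6] [401 128  27  17  73] [-71. 192.  50.]
[416.  216.5] [ 364  167  110  101 6525] [179. 361.  50.]
[ 37.5 213.9] [ 12 184  53  62 101] [ 937. -420.   50.]
[170.2 203.6] [166 193   9  23 155] [ 646. -174.   50.]
[356.3 304.6] [ 317  264   82   84 3763] [502. 399.  50.]
[112.1 304. ] [ 98 288  30  34  64] [938. -44.  50.]
[507.2 354.2] [502 347  10  17  78] [346. 727.  50.]
[498.7 379.5] [492 372  17  12  87] [411. 740.  50.]
red
[202.8 239. ] [191 229  24  21 255] [653. -22.  43.]
[216.2 249.3] [205 239  24  22 267] [647.  29.  43.]
[170.7 286.9] [160 272  23  32 290] [803.  24.  43.]
[465.2 353.1] [ 435  314   69   70 2534] [410. 657.  43.]
[309.3 328. ] [306 323   7  10  48] [628. 352.  43.]
[433.8 379.9] [428 377  12   7  32] [515. 636.  43.]
white
[210.   10.5] [207   8   7   6  32] [ -92. -841.    6.]
[406.9  31.6] [399  27  18  11 115] [-559. -158.    6.]
[329.5  36.8] [319  29  23  17
[... 2054 characters left out ...]
4] [ 443. -112.    6.]
[317.4 261.3] [308 255  20  14 192] [ 465. -227.    6.]
[378.7 292.6] [ 350  272   59   42 1606] [ 477. -392.    6.]
[140.9 290.9] [132 281  18  21  84] [96.  2.  6.]
side yel
[179.  166.1] [ 151  145   57   44 1732] [483. 372.  50.]
[128.7 208.2] [116 165  25  69 681] [227. 263.  50.]
[338.  197.6] [333 190  12  18 151] [ 696. -128.   50.]
side red
[120.8 146.7] [  91  130   55   35 1157] [431. 666.  43.]
[216.8 138.7] [215 132   5  12  43] [737. 468.  43.]
[320.3 179.4] [308 172  24  16 151] [759. -18.  43.]
[287.5 186.3] [278 181  20  12 133] [649.  29.  43.]
[301.  191.8] [291 186  21  12 137] [654. -22.  43.]
[501.1 259.7] [491 257  21   7  65] [ 746. -562.   43.]
```

View pics/b1.png

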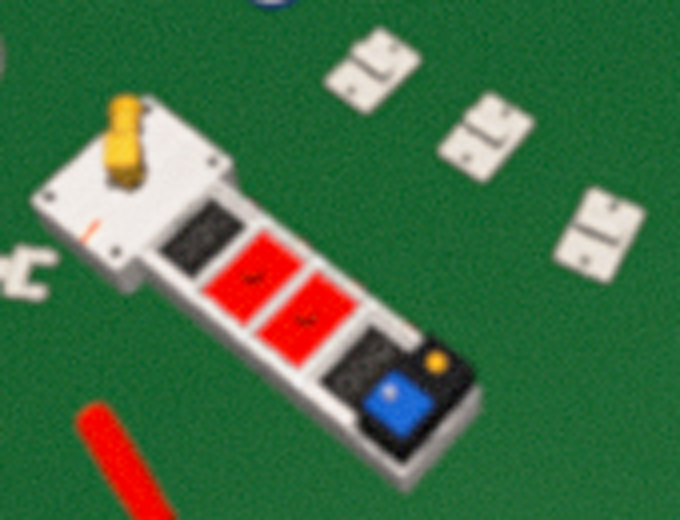

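View pics/b2.png

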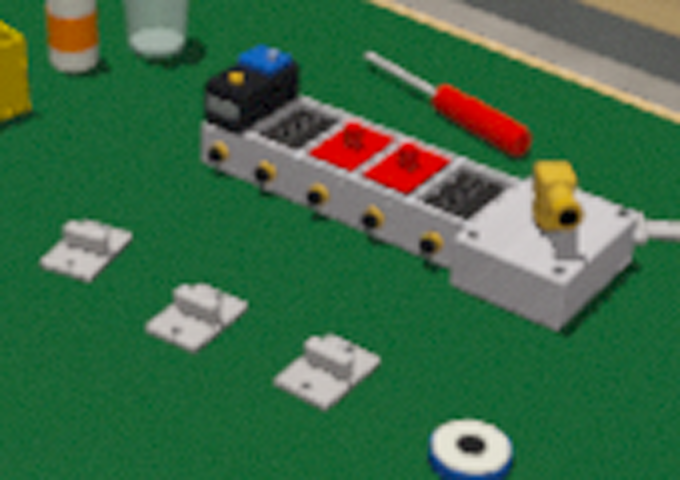

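```bash
python3 - <<'E'
from h import *
m=imaging.camera_model('scene'); ms=imaging.camera_model('side')
for n,a,b in [('elbowtop?',(140+120/4,170+130/4),(200+553/4,150+168/4)),('mark',(140+90/4,170+233/4),None)]:
    if b: print(n,tri(a,m,b,ms))
    else: print(n,onz(a,m,43))
bot.move_ptp([725,-60,260],[np.pi,0,np.pi])
s=bot.get_state(); print(s['t'],s['tcp_pos'],s['qpos'],s['orientation'])
mw=imaging.camera_model('wrist'); im=imaging.capture('wrist'); cv2.imwrite('pics/c.png',im)
import pickle; pickle.dump(mw,open('c.pkl','wb'))
cv2.imwrite('pics/c2.png',cv2.resize(im,(800,600),interpolation=cv2.INTER_CUBIC))
E
```

```text
elbowtop? (array([ 655.49708067, -148.83480896,   96.09697965]), np.float64(0.01644490544670243))
mark [ 710.85703109 -129.1444995    43.        ]
2.9667 [724.96984353 -58.81404549 260.12983774] [-1.82412035e-01  6.72103161e-01  4.40947996e-01  1.33964070e+00
  2.39795275e-04 -1.83820103e-01] [ 3.14135698e+00  4.42816645e-05 -3.14018459e+00]
```

View pics/c2.png

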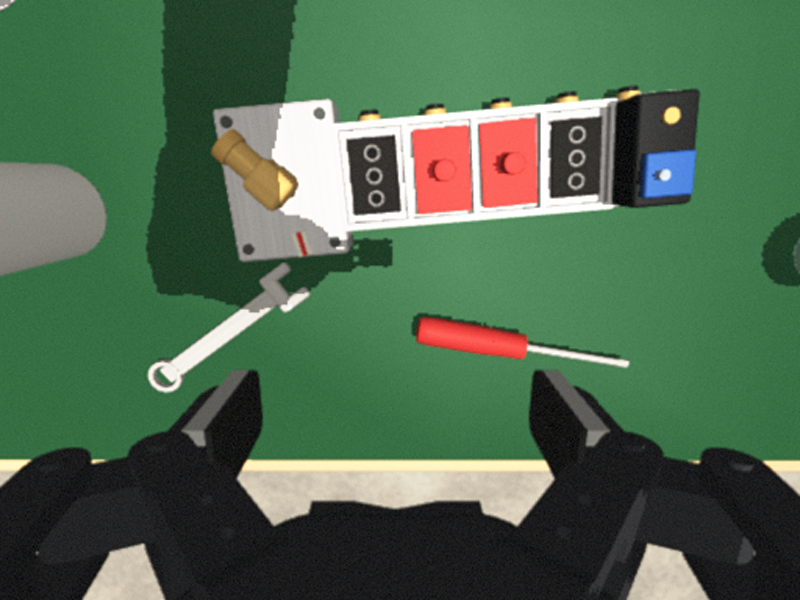

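Wrist view (800x600 scale): elbow at (255,170) with its outlet toward upper left. The red mark is at (303,243), covers at (442,168) and (509,162), empty pads at (374,174) and (576,157), valve at (658,150). Measuring now.

```bash
python3 - <<'E'
from h import *
import pickle; m=pickle.load(open('c.pkl','rb')); im=cv2.imread('pics/c.png')
hsv=cv2.cvtColor(im,cv2.COLOR_BGR2HSV)
k=cv2.inRange(hsv,(0,150,100),(8,255,255))|cv2.inRange(hsv,(172,150,100),(180,255,255))
n,l,st,c=cv2.connectedComponentsWithStats(k)
for i in range(1,n):
    if st[i,4]>8:
        cs=max(cv2.findContours((l==i).astype(np.uint8),0,2)[0],key=cv2.contourArea)
        r=cv2.minAreaRect(cs); b=cv2.boxPoints(r)
        bw=np.array([onz(p,m,45)[:2] for p in b]); print('red',c[i].round(1),st[i,4],'ctr',onz(r[0],m,45).round(1), 'sides',np.linalg.norm(bw[1]-bw[0]).round(1),np.linalg.norm(bw[2]-bw[1]).round(1),[np.degrees(np.arctan2(*(bw[j+1]-bw[j])[::-1])).round(1) for j in (0,1)])
# dark pads
k=cv2.inRange(im,(0,0,0),(60,60,60)); k[:, :200]=0; k[160:]=0
n,l,st,c=cv2.connectedComponentsWithStats(k)
for i in range(1,n):
    if st[i,4]>200:
        cs=max(cv2.findContours((l==i).astype(np.uint8),0,2)[0],key=cv2.contourArea)
        r=cv2.minAreaRect(cs); b=cv2.boxPoints(r)
        bw=np.array([onz(p,m,41)[:2] for p in b]); print('dark',c[i].round(1),st[i,4],onz(r[0],m,41).round(1),np.linalg.norm(bw[1]-bw[0]).round(1),np.linalg.norm(bw[2]-bw[1]).round(1))
# mark red, lenient
sub=im[140:170,180:205]; g=sub.astype(int); kk=(g[...,2]-g[...,1]>50)
ys,xs=np.nonzero(kk); print('mark px',len(xs)); P=np.array([onz((x+180,y+140),m,43)[:2] for x,y in zip(xs,ys)])
if len(P): 
    mu=P.mean(0); u,s,v=np.linalg.svd(P-mu); pr=(P-mu)@v[0]; print(mu,v[0],np.degrees(np.arctan2(v[0][1],v[0][0])),pr.min(),pr.max())
# bolts corners of end block z43
crop(im,125,50,235,175,6,'pics/d.png')
E
```

```text
red [325.1 103.6] 1845 ctr [647.5  26.3  45. ] sides 40.8 62.3 [np.float64(91.2), np.float64(6.1)]
red [282.9 107.9] 1833 ctr [652.5 -23.1  45. ] sides 41.0 61.0 [np.float64(93.9), np.float64(6.8)]
red [192.7 155.8] 30 ctr [ 709.5 -134.    45. ] sides 2.6 16.7 [np.float64(105.7), np.float64(13.0)]
red [301.1 216.1] 1198 ctr [789.5   5.5  45. ] sides 24.3 93.0 [np.float64(171.8), np.float64(80.1)]
dark [414.4  92.3] 1955 [637.4 138.3  41. ] 85.6 60.3
dark [367.6 100.2] 1064 [643.9  79.1  41. ] 36.3 56.3
dark [239.  111.4] 966 [656.8 -75.9  41. ] 34.3 54.5
mark px 48
[ 710.16840916 -134.22525209] [0.96611477 0.25811285] 14.958114894348084 -9.10527333179373 9.230254301540004
```

View pics/d.png

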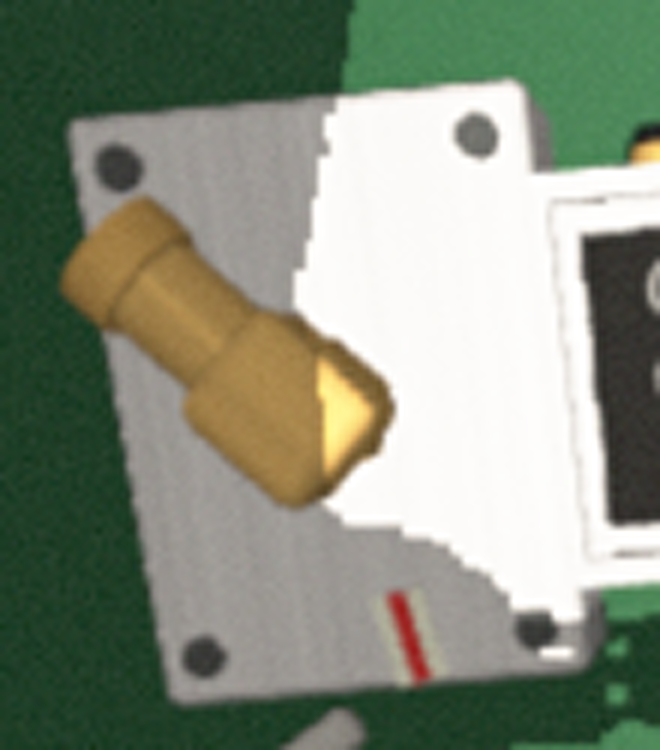

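```bash
python3 - <<'E'
from h import *
import pickle; m=pickle.load(open('c.pkl','rb'))
f=lambda p:(125+p[0]/6-.4,50+p[1]/6-.4)
B=np.array([onz(f(p),m,43)[:2] for p in [(119,167),(477,135),(204,657),(537,628)]]);print(B.round(1),B.mean(0))
d1=B[1]-B[0];d2=B[3]-B[2];d3=B[2]-B[0];d4=B[3]-B[1]
print([ (np.linalg.norm(d).round(1),np.degrees(np.arctan2(d[1],d[0])).round(2)) for d in (d1,d2,d3,d4)])
# block corners edges
C=np.array([onz(f(p),m,43)[:2] for p in [(70,122),(525,82),(172,703),(600,665)]]);print('corners',C.round(1),C.mean(0))
print('elbow top', onz(f((290,408)),m,89))
# outlet: tube centreline far end at z 76 ; collar outer end mid (110,245)
print('outlet',onz(f((103,240)),m,76))
# tube silhouette edges: (112,325)-(185,385) left ; (185,245)-(255,310) right
for a,b in [((125,330),(188,385)),((190,255),(250,315))]:
    A=onz(f(a),m,76);Bq=onz(f(b),m,76);d=A-Bq;print(np.degrees(np.arctan2(d[1],d[0])))
E
```

```text
[[ 618.4 -185.5]
 [ 612.6 -115.7]
 [ 714.2 -177.4]
 [ 708.1 -107.5]] [ 663.33510904 -146.54515311]
[(np.float64(70.1), np.float64(94.75)), (np.float64(70.1), np.float64(95.0)), (np.float64(96.1), np.float64(4.87)), (np.float64(95.8), np.float64(4.91))]
corners [[ 610.3 -194.2]
 [ 603.2 -106.1]
 [ 724.  -185. ]
 [ 715.8  -94.6]] [ 663.31607111 -144.96684521]
elbow top [ 662.87342942 -143.28250436   89.        ]
outlet [ 634.12242192 -177.9858075    76.        ]
-132.33524022186796
-135.9544302807522
```

Manifold yaw is 0.085 rad. Stub axis ≈ (663.3,-146.5), and the mark lies at +14.8° at r=48.5 (expected 48.5). The outlet is at about -133°, r=43 (expected 42), so there is about 3.7 rad to turn, inside the stated range. Joint 6 allows it in one grip (-1.04 → 2.66). Elbow first.

```bash
cat >> h.py <<'E'
YAW=0.0852
AX=np.array([663.3,-146.5])
ST=[np.array(p) for p in [(643.7,79.3),(648.1,27.5),(652.6,-24.3),(657.0,-76.1)]]
def st(tag=''):
    s=bot.get_state(); print(tag,'t%.1f'%s['t'],s['tcp_pos'].round(1),'yaw%.3f'%s['orientation'][2],'j6 %.2f'%s['qpos'][5],'F',s['contact_force'].round(1),'M',s['wrist_torque'].round(2),'op%.3f'%s['opening']); return s
def pose(x,y,z,yaw): return [x,y,z],[np.pi,0,yaw]
E
python3 - <<'E'
from h import *
phi=np.radians(-133)
bot.grip(0.6,40)
bot.move_ptp(*pose(*AX,150,phi)); st('above')
mw=imaging.camera_model('wrist'); im=imaging.capture('wrist'); cv2.imwrite('pics/e.png',im)
print(proj([*AX,89],mw))
print(bot.movel([*AX,70],max_speed=80,threshold=8)); st('down')
bot.grip(0.0,60); st('grip')
E
```

```text
above t4.4 [ 664.  -146.5  150.7] yaw-2.322 j6 -1.15 F [0.6 0.4 0.1] M [-0.   -0.02 -0.05] op0.602
[253.49738205 206.12851651]
False
down t5.6 [ 663.8 -146.7   70.7] yaw-2.321 j6 -1.15 F [0.  0.3 0.6] M [ 0.06 -0.02  0.02] op0.598
grip t5.9 [ 663.6 -146.5   70.9] yaw-2.321 j6 -1.15 F [-0.9  0.7  4. ] M [0.15 0.32 0.17] op0.290
```

View pics/e.png

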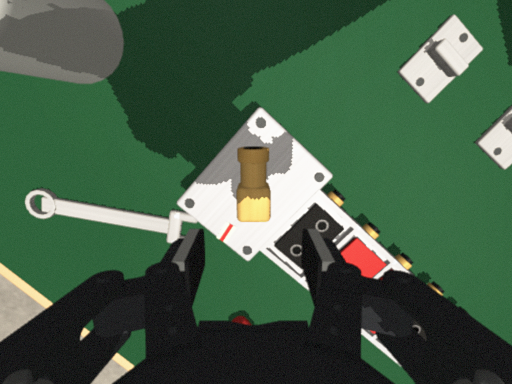

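The outlet runs straight up the image at (253,150) and the block is centred at (253,205), so grip and yaw are aligned. Turning in steps.

```bash
python3 - <<'E'
from h import *
phi0=np.radians(-133)
s=bot.get_state(); z0=s['tcp_pos'][2]-0.7
for a in np.arange(0.4,3.3,0.4):
    bot.move_ptp(*pose(*AX,70-1.8*a/6.283,phi0-a)); st('%.1f'%a)
mw=imaging.camera_model('wrist'); im=imaging.capture('wrist'); cv2.imwrite('pics/f.png',im)
E
```

```text
0.4 t6.4 [ 663.6 -146.4   70.8] yaw-2.722 j6 -0.74 F [-1.1  0.2  5.8] M [ 0.17  0.33 -0.32] op0.286
0.8 t6.8 [ 663.6 -146.3   70.7] yaw-3.122 j6 -0.34 F [-1.6  0.9  5.9] M [ 0.32  0.38 -0.29] op0.288
1.2 t7.3 [ 663.6 -146.1   70.6] yaw2.761 j6 0.06 F [-1.6  1.6  5. ] M [ 0.32  0.21 -0.31] op0.290
1.6 t7.8 [ 663.6 -146.    70.4] yaw2.361 j6 0.45 F [-1.4  2.5  4.9] M [ 0.39  0.38 -0.33] op0.289
2.0 t8.2 [ 663.8 -145.9   70.3] yaw1.961 j6 0.85 F [-0.4  1.2  4.9] M [ 0.39  0.29 -0.26] op0.285
2.4 t8.7 [ 663.9 -145.9   70.2] yaw1.561 j6 1.26 F [-0.4  1.4  5.5] M [ 0.42  0.2  -0.32] op0.293
2.8 t9.2 [ 664.1 -145.9   70.1] yaw1.161 j6 1.65 F [-0.3  2.6  4.8] M [ 0.45  0.14 -0.35] op0.286
3.2 t9.6 [ 664.2 -146.    70. ] yaw0.764 j6 2.05 F [0.2 2.1 5.4] M [ 0.5   0.04 -0.31] op0.286
```

View pics/f.png

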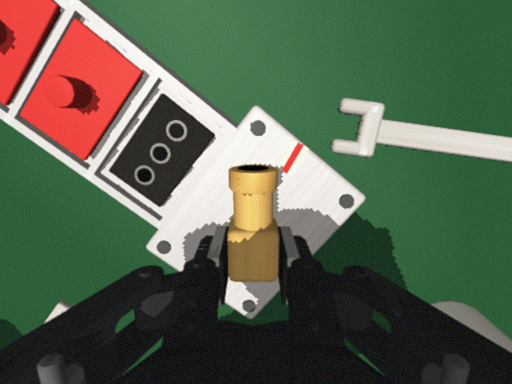

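The outlet points straight up at (252,170). The mark runs from (285,172) to (298,146), so some clockwise turn remains. Computing how much.

```bash
python3 - <<'E'
from h import *
mw=imaging.camera_model('wrist'); im=cv2.imread('pics/f.png')
sub=im[130:190,270:320].astype(int); ys,xs=np.nonzero(sub[...,2]-sub[...,1]>60)
P=np.array([onz((x+270,y+130),mw,43)[:2] for x,y in zip(xs,ys)]); mu=P.mean(0)
u,s,v=np.linalg.svd(P-mu); pr=(P-mu)@v[0]; print(mu,v[0],np.degrees(np.arctan2(*v[0][::-1]))%180,pr.min(),pr.max())
for ax in (AX,[663.8,-146.2]):
    d=mu-ax; print(np.linalg.norm(d),np.degrees(np.arctan2(d[1],d[0])))
# outlet end direction in this view
print('outlet', [ (lambda q:np.degrees(np.arctan2(*(q-[663.8,-146.2])[::-1])))(onz(p,mw,76)[:2]) for p in [(252.5,170),(253.5,180)]], np.degrees(bot.get_state()['orientation'][2]))
E
```

```text
[ 710.05566982 -134.0131083 ] [-0.96822295 -0.25008864] 14.482757536260323 -9.498827492181897 9.937656430220557
48.394370795300944 14.952824178129845
47.834164776163185 14.760181870276874
outlet [np.float64(44.06851631907747), np.float64(43.34627905347075)] 43.76501516928319
```

```bash
python3 - <<'E'
from h import *
for yw in (0.5,0.26):
    bot.move_ptp(*pose(*AX,69,yw)); st('%.2f'%yw)
bot.grip(0.6,40); st('open')
bot.movel([*AX,160],max_speed=150)
st(); mw=imaging.camera_model('wrist'); im=imaging.capture('wrist'); cv2.imwrite('pics/g.png',im)
import pickle; pickle.dump(mw,open('g.pkl','wb'))
E
```

```text
0.50 t10.1 [ 664.3 -146.1   69.9] yaw0.502 j6 2.31 F [0.4 2.5 5.5] M [ 0.49  0.02 -0.27] op0.288
0.26 t10.4 [ 664.3 -146.2   69.8] yaw0.264 j6 2.55 F [1.3 2.3 5.4] M [ 0.54 -0.12 -0.31] op0.290
open t10.8 [ 662.9 -146.6   68.5] yaw0.261 j6 2.55 F [ 0.  -0.3 -0.3] M [0.06 0.03 0.03] op0.595
 t11.5 [ 662.7 -146.3  159.2] yaw0.260 j6 2.56 F [-1.2  0.7 -0.2] M [-0.07 -0.01 -0.04] op0.605
```

View pics/g.png

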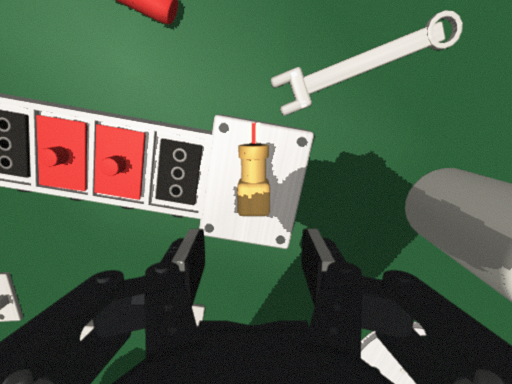

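The elbow outlet at (253,148) lines up with the mark at (253,133). Next, the bin geometry and a check of its size.

```bash
python3 - <<'E'
from h import *
im=cv2.imread('pics/a_scene.png'); m=imaging.camera_model('scene'); hsv=cv2.cvtColor(im,cv2.COLOR_BGR2HSV)
k=cv2.inRange(hsv,(20,120,70),(35,255,255)); n,l,s_,c=cv2.connectedComponentsWithStats(k)
for i in range(1,n):
    if s_[i,4]>3000:
        cs=max(cv2.findContours((l==i).astype(np.uint8),0,2)[0],key=cv2.contourArea)
        ap=cv2.approxPolyDP(cv2.convexHull(cs),3,True)[:,0]
        print(i,ap.tolist()); 
        for p in ap: print(onz(p,m,70).round(0)[:2],onz(p,m,100).round(0)[:2],end=' ')
        print()
crop(im,300,250,410,350,6,'pics/bin.png')
E
```

```text
418 [[425, 167], [473, 224], [457, 245], [403, 267], [363, 207], [374, 185]]
[ 28. 286.] [ 54. 292.] [102. 489.] [126. 489.] [190. 492.] [211. 491.] [345. 425.] [361. 427.] [272. 239.] [290. 246.] [189. 216.] [210. 223.] 
518 [[353, 264], [398, 306], [358, 347], [316, 302], [318, 294]]
[430. 327.] [444. 331.] [440. 476.] [454. 476.] [588. 466.] [597. 466.] [575. 325.] [585. 329.] [556. 315.] [566. 320.]
```

View pics/bin.png

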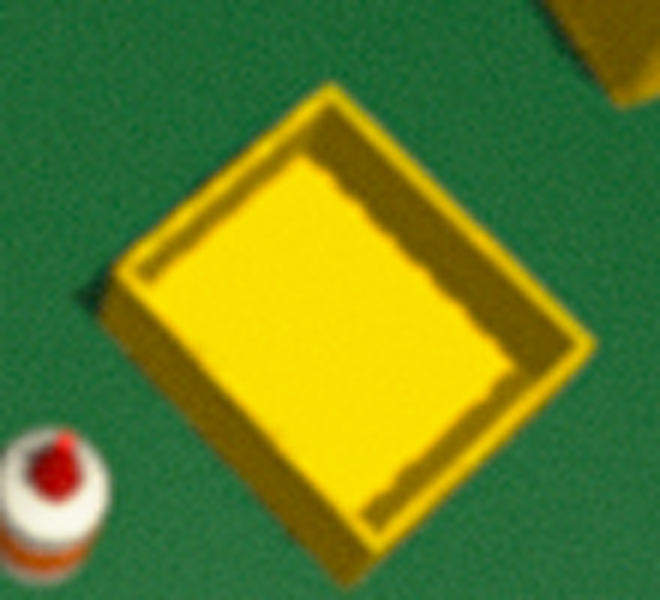

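The small yellow bin's rim measures 149 x 126 mm against the 150 x 130 given, so it is the right one; centre ≈ (497,396). The nearest hazard is the glue bottle, lower left in the crop. Now the two covers.

```bash
cat >> h.py <<'E'
BIN=np.array([497.,396.]); GY=YAW+np.pi/2
def cover(xy,off,yaw=GY):
    bot.grip(0.6,40)
    bot.move_ptp(*pose(*xy,130,yaw))
    hit=bot.movel([*xy,49],max_speed=100,threshold=8); st('down hit=%s'%hit)
    if hit: return False
    bot.grip(0,40); st('grip')
    bot.movel([*xy,150],max_speed=120); s=st('lift')
    if s['opening']<0.1: return False
    bot.move_ptp(*pose(BIN[0],BIN[1]+off,150,yaw)); s=st('bin')
    bot.movel([BIN[0],BIN[1]+off,50],max_speed=150); s=st('low')
    bot.grip(0.45); bot.dwell(0.2)
    bot.movel([BIN[0],BIN[1]+off,150],max_speed=200); st('out')
    return True
E
python3 - <<'E'
from h import *
print(cover((652.5,-23.1),-25))
cv2.imwrite('pics/h_w.png',imaging.capture('wrist'))
E
```

```text
down hit=False t13.9 [653.1 -23.2  49.7] yaw1.656 j6 1.34 F [-0.2  0.2  0.7] M [ 0.02  0.   -0.01] op0.599
grip t14.3 [653.  -23.1  49.8] yaw1.656 j6 1.34 F [-0.2 -0.6  4.5] M [ 0.02  0.1  -0.05] op0.163
lift t15.3 [651.8 -23.  149. ] yaw1.656 j6 1.34 F [-0.  -0.   0.1] M [-0.06  0.01  0.02] op0.160
bin t16.8 [497.9 370.1 150. ] yaw1.654 j6 2.01 F [ 0.1 -0.5 -0.7] M [-0.   -0.02  0.02] op0.161
low t17.7 [497.8 371.1  50.7] yaw1.655 j6 2.01 F [0.1 0.9 0.2] M [-0.04 -0.04  0.06] op0.164
out t18.9 [496.5 370.7 149.2] yaw1.656 j6 2.01 F [ 0.1  0.7 -0.1] M [-0.04 -0.02 -0.01] op0.451
True
```

View pics/h_w.png

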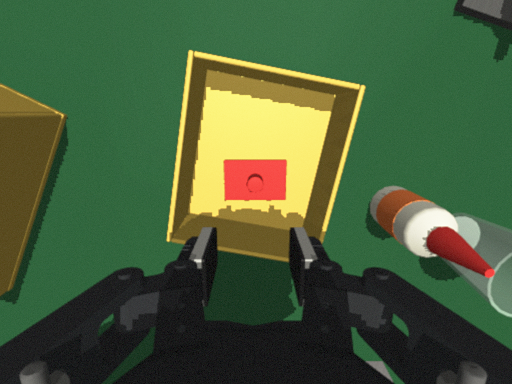

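Cover at (255,180), lying in the small bin; glue at (410,215) untouched. Second cover, then a fresh look at the plates.

```bash
python3 - <<'E'
from h import *
print(cover((647.5,26.3),25))
cv2.imwrite('pics/i_bin.png',imaging.capture('wrist'))
bot.move_ptp(*pose(560,0,260,np.pi))
st(); mw=imaging.camera_model('wrist'); im=imaging.capture('wrist'); cv2.imwrite('pics/i.png',im)
import pickle; pickle.dump(mw,open('i.pkl','wb'))
cv2.imwrite('pics/i2.png',np.hstack([cv2.resize(cv2.imread('pics/i_bin.png'),(300,225)),cv2.resize(im,(500,375))[:225]]) )
E
```

```text
down hit=False t21.6 [648.1  26.3  49.7] yaw1.656 j6 1.41 F [0.8 0.9 0.4] M [ 0.02 -0.03  0.01] op0.602
grip t22.0 [648.   26.2  49.8] yaw1.656 j6 1.41 F [-0.4 -0.2  4.3] M [0.   0.13 0.  ] op0.163
lift t23.0 [646.8  26.3 149. ] yaw1.656 j6 1.41 F [-0.5 -0.9 -1. ] M [0.03 0.05 0.06] op0.165
bin t24.5 [497.8 420.  149.9] yaw1.654 j6 2.07 F [-0.4  0.  -0.2] M [0.07 0.04 0.01] op0.165
low t25.4 [497.8 421.2  50.8] yaw1.656 j6 2.08 F [ 1.7 -0.1  0.5] M [ 0.05 -0.01  0.05] op0.165
out t26.6 [496.5 420.7 149.2] yaw1.656 j6 2.08 F [ 0.5 -0.4 -0.6] M [-0.03  0.01  0.03] op0.451
True
 t28.5 [5.599e+02 5.000e-01 2.595e+02] yaw-3.141 j6 -0.13 F [-0.4  0.2  0.4] M [0.01 0.04 0.02] op0.452
```

View pics/i.png

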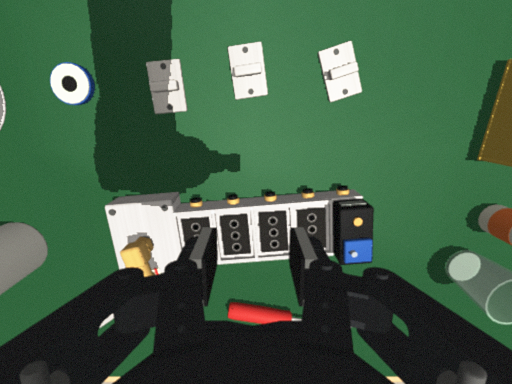

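View pics/i_bin.png

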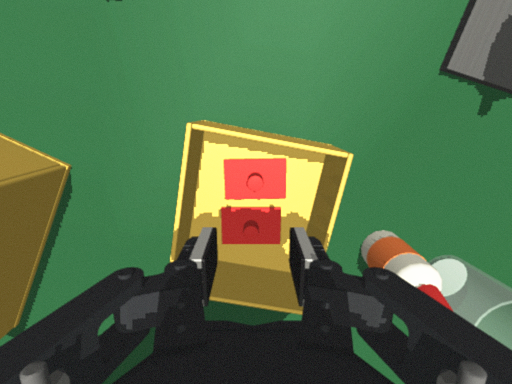

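Two covers lie in the bin at (255,178) and (250,226). Three plates are at (167,86), (248,70) and (341,71), with no fourth; all four pads are free. Measuring the plates.

```bash
cat >> h.py <<'E'
def plates(im,m,verbose=True):
    hsv=cv2.cvtColor(im,cv2.COLOR_BGR2HSV)
    k=cv2.inRange(hsv,(0,0,60),(180,70,255)); k=cv2.morphologyEx(k,cv2.MORPH_CLOSE,np.ones((7,7),np.uint8))
    out=[]
    for cs in cv2.findContours(k,0,2)[0]:
        if cv2.contourArea(cs)<500: continue
        r=cv2.minAreaRect(cs); b=cv2.boxPoints(r); w=np.array([onz(p,m,6)[:2] for p in b])
        e=[w[1]-w[0],w[2]-w[1]]; L=[np.linalg.norm(x) for x in e]; i=int(np.argmax(L))
        if not(56<max(L)<74 and 36<min(L)<54): continue
        d=e[i]; d=d if d[0]>0 else -d
        c=onz(r[0],m,6)[:2]
        if verbose: print('plate px',np.round(r[0]),'at',c.round(1),'size',np.round(L,1),'ang %.3f'%np.arctan2(d[1],d[0]))
        out.append((c,np.arctan2(d[1],d[0])))
    return out
E
python3 - <<'E'
from h import *
import pickle
plates(cv2.imread('pics/i.png'),pickle.load(open('i.pkl','rb')))
E
```

```text
plate px [166.  86.] at [ 459.6 -112. ] size [44.7 66.2] ang 0.087
plate px [248.  70.] at [440.3  -6.3] size [44.2 65.3] ang 0.163
plate px [340.  71.] at [441.5 111.7] size [45.2 68.1] ang 0.345
```

```bash
cat >> h.py <<'E'
def pick(c,ang):
    yaw=ang+np.pi/2
    bot.grip(0.6,80)
    bot.move_ptp(*pose(*c,110,yaw))
    hit=bot.movel([*c,9],max_speed=100,threshold=10); st('down hit=%s'%hit)
    if hit: bot.movel([*c,110]); return False
    bot.grip(0,80); st('grip')
    bot.movel([*c,130],max_speed=120); s=st('lift')
    return s['opening']>0.07
def place(i):
    x,y=ST[i]
    bot.move_ptp(*pose(x,y,130,GY)); s=st('over')
    if s['opening']<0.07: return False
    bot.movel([x,y,62],max_speed=120)
    h=bot.movel([x,y,46],max_speed=20,threshold=5); st('touch %s'%h)
    h=bot.movel([x,y,42],max_speed=15,threshold=24); st('press %s'%h)
    return True
def release(i):
    x,y=ST[i]
    bot.grip(0.45); bot.movel([x,y,100],max_speed=150)
def press(i,z=54,th=28):
    x,y=ST[i]
    bot.grip(0.0,40); bot.move_ptp(*pose(x,y,90,GY)); bot.movel([x,y,68],max_speed=80)
    h=bot.movel([x,y,z],max_speed=15,threshold=th); st('topPress %d %s'%(i,h))
    bot.movel([x,y,110],max_speed=150)
def look(fn,x=560,y=0,z=260,yaw=np.pi):
    import pickle
    bot.move_ptp(*pose(x,y,z,yaw)); bot.dwell(.1)
    m=imaging.camera_model('wrist'); im=imaging.capture('wrist'); cv2.imwrite(fn,im); pickle.dump(m,open(fn[:-3]+'pkl','wb')); return im,m
E
python3 - <<'E'
from h import *
if pick(np.array([459.6,-112.]),0.087):
    if place(3): release(3)
bot.move_ptp(*pose(560,-40,230,GY)); 
im,m=look('pics/j.png',x=540,y=0); plates(im,m)
E
```

```text
down hit=False t31.1 [ 460.1 -112.1    9.5] yaw1.658 j6 1.09 F [-0.5  0.7  0.5] M [ 0.02 -0.07  0.01] op0.599
grip t31.6 [ 459.9 -112.1    9.7] yaw1.658 j6 1.09 F [-1.3  0.3  5.6] M [ 0.08  0.25 -0.04] op0.114
lift t32.8 [ 459.  -111.8  129.3] yaw1.658 j6 1.09 F [ 0.5 -0.6 -1.1] M [ 0.    0.07 -0.01] op0.113
over t33.6 [655.4 -76.1 128.8] yaw1.656 j6 1.26 F [ 0.2  0.3 -0.9] M [-0.03 -0.03  0.01] op0.117
touch True t34.9 [657.  -76.1  49.7] yaw1.656 j6 1.26 F [ 0.9 -0.8  2.6] M [-0.05 -0.18 -0.02] op0.113
press True t35.3 [657.  -76.   46.7] yaw1.656 j6 1.26 F [-1.   0.3  5.6] M [ 0.    0.13 -0.03] op0.109
plate px [248.  87.] at [440.4  -6.4] size [44.1 65.3] ang 0.160
plate px [339.  87.] at [441.4 111.5] size [45.1 67.9] ang 0.337
```

View pics/j.png

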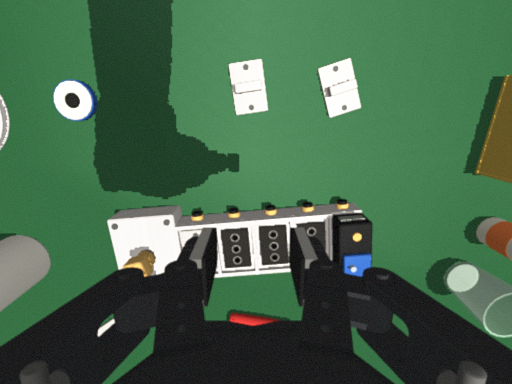

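Plate 1 seated: TCP 46.7 against a grip offset of 9.7, so its underside is at 37.0. The remaining two, at (248,87) and (340,88), have not moved. Middle one into station 2.

```bash
python3 - <<'E'
from h import *
if pick(np.array([440.4,-6.4]),0.161):
    if place(2): release(2)
im,m=look('pics/k.png',x=540,y=0); plates(im,m)
E
```

```text
down hit=False t41.0 [440.9  -6.5   9.4] yaw1.732 j6 1.23 F [-0.1 -0.2  0.1] M [ 0.03  0.02 -0.04] op0.597
grip t41.4 [440.8  -6.5   9.7] yaw1.732 j6 1.23 F [-1.5  0.5  7.2] M [ 0.01  0.22 -0.05] op0.117
lift t42.6 [439.8  -6.3 129.4] yaw1.732 j6 1.23 F [-0.2  0.4 -1.7] M [ 0.    0.01 -0.01] op0.113
over t43.5 [650.9 -24.1 128.9] yaw1.656 j6 1.34 F [-0.4 -0.1 -0.9] M [-0.04  0.02  0.01] op0.115
touch True t44.8 [652.6 -24.3  49.7] yaw1.656 j6 1.34 F [ 0.  -0.   2.4] M [-0.07 -0.27  0.03] op0.112
press True t45.2 [652.6 -24.3  46.7] yaw1.656 j6 1.34 F [-0.5  0.3  5.6] M [ 0.03  0.2  -0.01] op0.113
plate px [339.  88.] at [441.4 111.7] size [45.1 67.6] ang 0.346
```

View pics/k.png

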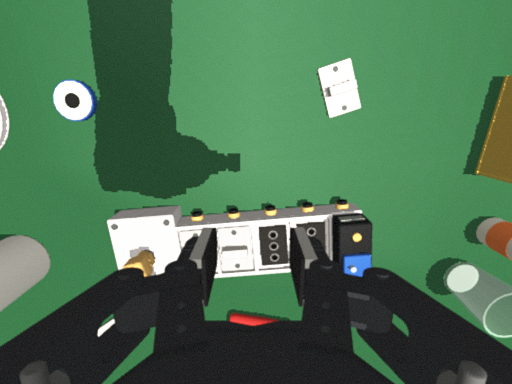

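Second plate is in station 2 (white at (236,250)); the last one at (340,88) hasn't moved. It goes to station 1, away from the valve.

```bash
python3 - <<'E'
from h import *
if pick(np.array([441.4,111.6]),0.342):
    if place(1): release(1)
for i in (1,2,3): press(i)
im,m=look('pics/l.png',x=725,y=-20); plates(im,m); st()
cv2.imwrite('pics/l_scene.png',imaging.capture('scene'))
E
```

```text
down hit=False t50.3 [441.9 111.6   9.5] yaw1.913 j6 1.31 F [ 0.2 -0.2  0.1] M [-0.02 -0.03 -0.06] op0.602
grip t50.7 [441.8 111.7   9.7] yaw1.913 j6 1.31 F [-1.4  0.6  6.2] M [-0.04  0.27 -0.06] op0.112
lift t51.9 [440.8 111.5 129.4] yaw1.913 j6 1.31 F [ 0.3 -0.3 -1.3] M [-0.04 -0.01 -0.08] op0.114
over t52.8 [646.5  28.  129. ] yaw1.657 j6 1.41 F [-0.6  0.3 -1.5] M [ 0.02 -0.02 -0.03] op0.115
touch True t54.1 [648.1  27.5  49.7] yaw1.656 j6 1.41 F [ 1.9 -0.5  1.7] M [ 0.04 -0.24 -0.  ] op0.113
press True t54.5 [648.1  27.5  46.7] yaw1.656 j6 1.41 F [-1.   0.6  4.4] M [0.02 0.15 0.01] op0.113
topPress 1 True t57.3 [648.2  27.5  59.1] yaw1.656 j6 1.41 F [-1.5  0.1  6. ] M [ 0.    0.34 -0.01] op-0.003
topPress 2 True t59.5 [652.7 -24.3  59.1] yaw1.656 j6 1.34 F [-2.1  0.4  5.7] M [-0.01  0.3  -0.05] op-0.002
topPress 3 True t61.7 [657.1 -76.2  59.1] yaw1.656 j6 1.26 F [-1.4 -0.1  4.5] M [-0.01  0.28  0.01] op-0.002
plate px [428. 368.] at [1078.8  279. ] size [66.1 36. ] ang -0.004
plate px [253. 246.] at [849.8 -20.6] size [47.  65.7] ang 0.013
plate px [496. 163.] at [724.8 315.7] size [40.6 63.2] ang 0.232
plate px [391.  82.] at [619.5 158. ] size [61.3 45.7] ang 0.081
 t63.6 [724.5 -20.2 259. ] yaw3.141 j6 -0.13 F [ 0.3 -0.5 -0.5] M [-0.07  0.01 -0.03] op0.002
```

View pics/l.png

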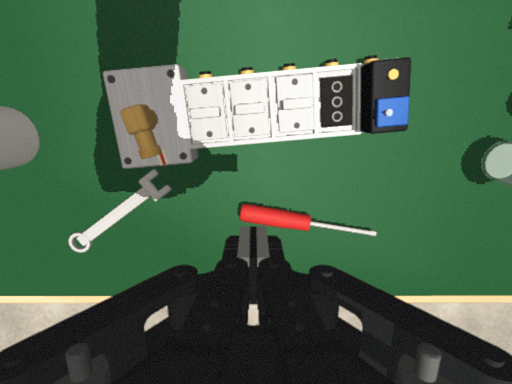

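View pics/l_scene.png

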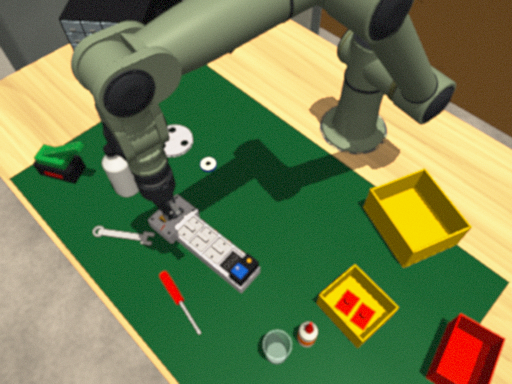

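```bash
python3 - <<'E'
from h import *
import pickle; m=pickle.load(open('pics/l.pkl','rb')); im=cv2.imread('pics/l.png')
a=np.radians(14.8); ax=np.array([663.5,-146.3])
for r in (14,28,42):
    p=proj([*(ax+r*np.array([np.cos(a),np.sin(a)])),75],m); print(p); cv2.circle(im,tuple(np.round(p).astype(int)),1,(255,0,0),-1)
crop(im,90,50,240,180,5,'pics/m.png')
for i in (1,2,3):
    print(proj([*ST[i],43],m))
E
```

```text
[142.67785075 131.66272605]
[147.11243948 143.95207118]
[151.44948084 155.97108837]
[293.12791633 104.84840672]
[249.60122908 108.87206878]
[206.3872139 112.7799451]
```

View pics/m.png

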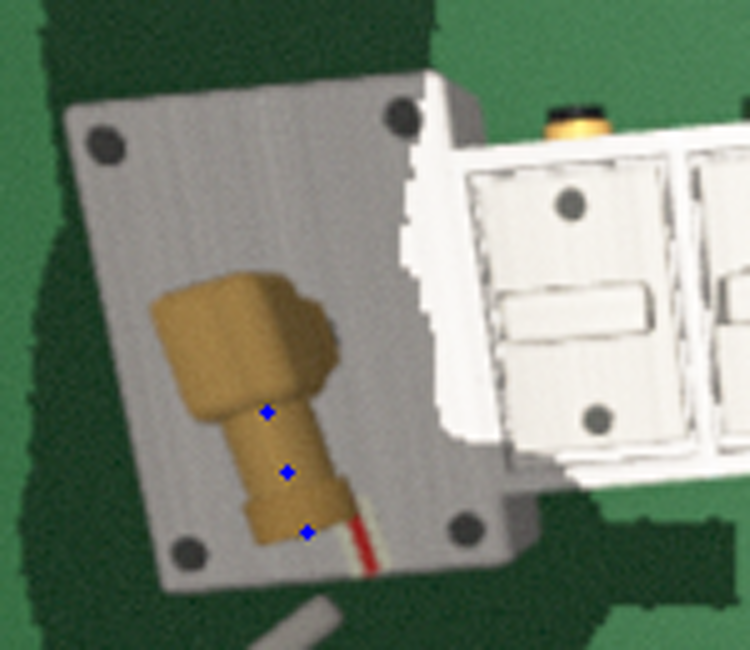

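The predicted outlet centreline (blue dots) falls on the tube, so the elbow is at the mark to within about 1–2 mm. Plates sit in stations 1–3 and the arm is clear. Handing in.

```bash
python3 - <<'E'
from h import *
st(); print(bot.sign_off())
E
```

```text
t63.7 [724.6 -20.3 259.2] yaw3.141 j6 -0.13 F [-0.1 -0.4 -0.7] M [ 0.01 -0.01  0.02] op0.002
the job is handed in; nothing more can be done
None
```

The manifold is ready and the job was handed in at 63.7 s, but the hand-in gives no verdict, so the result rests on my own checks below.

- **Elbow:** I screwed it about 3.7 rad clockwise in one grip. The close-up shows the outlet about 1–2 mm from the 14.8° mark direction, and it was not turned past the mark.
- **Dust covers:** Only two were present. Both lie in the 130 x 150 mm yellow bin in the last scene picture.
- **Plates:** Only three were present. They are in stations 1, 2 and 3, and station 0 stays open.
    - When pressed in the grip, each went down to a gripper height that puts its underside at 37.0 mm.
    - A second press on the rib tops stopped at 59.1 mm on all three; fully home is 59.
- **Bottles and glass:** They were still standing where they were in the last scene picture. I judged that by eye, and the solvent bottle was partly hidden behind the arm.

In the last wrist picture my plate finder flagged four shapes, but all were outside the stations, in places where nothing was placed. I took them as false detections and judged the plates by the press heights and the picture. No other check failed or disagreed, and I saw no knocked plate or slackened grip.

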